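Shut and lock the access panel of a bench filter unit

ROBOT

A 7-joint arm with a two-finger parallel gripper is mounted at the origin on the work surface. World frame = base frame: x ahead of the robot, y to its left, z up, the work surface at z = 0. Lengths are in m, angles in rad, forces in N, time in s.
With the tool pointing down it reaches from about 0.35 to 0.9 m from the base axis. Payload 19.9 kg.
Tool frame: the origin (TCP) lies at the very end of the fingers, on their centre line; the grasp point (between the pads) lies manip.tcp_to_grasp behind it (manip.tcp_to_grasp is the distance from the TCP to the grasp point, in m); x points along the fingers, y is the direction in which the jaws open and shut, and the axes are right-handed (so a half turn about x gives the same grasp; the last joint's range is limited). The gripper opens to 94 mm and grips with 3 to 60 N. Pads are 16 mm wide; open, the fingers measure 119 mm over their backs; the gripper's body (75 mm by 177 mm) begins 78 mm behind the grasp point.
Start: joints at [1.226, 0.417, -0.01, 1.614, 0.005, 1.111, -0.053], TCP at [0.186, -0.597, 0.205] pointing down, gripper open.
Joint ranges: [-2.81, 2.81], [-0.39, 2.02], [-1.27, 1.25], [0.06, 2.57], [-1.19, 4.33], [0.19, 2], [-2.82, 2.82]. Speed limits (rad/s): [1.89, 1.89, 2.39, 2.39, 3.01, 3.01, 3.01].

INTERFACE

Orientations are given as a unit quaternion [x, y, z, w].
In Python, from cell import manip, eyes gives the robot as it stands. The module is installed in compiled form; this text tells all that it offers.
- The arm moves only by the tool move_arm, never from a script. Its argument "motion" is a list that holds one entry, the list of rows, each a list of 7 numbers: the shift along the tool's x, y, z each as a share of 60 mm, from -1 to 1, then the turn, a rotation vector about the tool's x, y, z each as a share of 180 degrees, from -1 to 1, then the finger opening in mm, from 0 to 94. A call has 1 to 8 rows; each row shifts and turns the commanded pose from where the row before left it, along the tool's axes as they then stand; what a row does not reach is not made up. A row lasts 1/8 s, in which the tool goes at most 62.5 mm and 10.7 degrees, less where a joint would pass 70% of its speed; a pose out of reach is approached as far as the arm can. A call with a number of a shift or a turn outside -1 to 1 is refused whole. A call with a gripper value outside its range is refused whole. The fingers move at their own pace and stop on an object; "newtons" is the grip in N (left out, the last holds). Time passes only in rows, so rows that do not move let the fingers close. It gives the time, the measured TCP pose, the force and the opening at its end, in the units of the state.
- manip.sense(): the state, without advancing time (a new reading comes with each control period).
- eyes.read_camera(name): name is "scene" or "top" or "wrist"; returns the picture (480x640x3 uint8, red, green, blue); there is no depth.
- eyes.camera_params(name): a dict with "fx", "fy", "cx", "cy" (pixels), "xyz" and "rotation" of the camera in the world. Camera axes: x right, y up, looking along -z (the intrinsics and any distortion apply to the point x, -y, -z); pixel columns grow to the right and rows downward; lengths in m; the calibration is good to about 2 mm. The wrist camera is an equidistant fisheye: a pixel r from the principal point sees the ray r / f radians off the axis. A picture is of the moment at which its call begins: read the wrist's pose just before it. camera_params takes no time and is no camera call; for the wrist camera it gives the pose at the moment of the call.
- manip.sign_off(): hands the job in, once; it reports no verdict.
The state is a dict: "time_s": time; "q": joint angles; "qvel": joint speeds; "effort": joint torques, N m; "position": TCP position; "tcp_rot": TCP orientation; "force": force on the tool from outside, world axes, zero at the start; "moment": the same for the moment, N m; "finger_gap": opening from 0.0 (shut) to 1.0 (fully open).
Only numpy, scipy, OpenCV 4.12 (cv2) and the standard library are available. Lean on these libraries where they do the work, as an engineer would, in place of code of your own. Each camera call takes 0.05 s, during which the arm holds its last target.

TASK

The access panel of the filter unit on the lab bench stands ajar. Push it fully shut with your fingertips, then lock it: set your closed fingertips in the slot of each of the two round cam dials in front of it and turn the dial a quarter turn clockwise as far as it goes, so that its steel tongue lies over the panel. Do not lift the panel, and leave the things standing around it where they are.

Things in the scene. Friction and masses are not known exactly. Their poses are not given: they have to be found in the camera images.
- case: white painted casing of a bench-top filter unit, 330 (x) x 380 (y) x 70 mm high, fixed to the bench; origin at the centre of its underside on the bench. Its -x side is the front, with a flat deck 116 mm deep at 70 mm height that carries the two dials; behind the deck is the hinged panel. Its z axis is vertical
- panel (a joint): opening angle of the aluminium panel in rad: 0 = shut, lying flat on the casing; starts ajar between 0.3 and 0.55. The hinge is stiff: the panel stays where it is left, and a downward push of about 2 to 4 N anywhere near the free edge moves it down
- panel_edge (a point): middle of the upper side of the panel's free (front) edge. The panel is 195 mm from hinge to free edge, 340 mm wide and 8 mm thick; shut, its top is 78 mm above the bench and this point lies at (-45, 0) mm in the casing's frame
- panel_hinge (a point): middle of the panel's hinge line, at (150, 0, 70) mm in the casing's frame, parallel to the casing's y axis
- left_dial (a joint): quarter-turn angle of the left cam dial, rad, clockwise from above: 0 = open (slot and tongue point to the casing's +y, along the panel's free edge), 1.571 = locked at its end stop (slot and tongue point to the casing's +x, tongue over the panel). Starts at 0 to 0.35. It turns stiffly (0.12 N m: about 5 N at 26 mm from the axis) and stays where it is left
- left_dial_top (a point): on the axis of the left dial, level with its top face, 94 mm above the bench, at (-105, 90) mm in the casing's frame; turns with the dial, y axis along the slot towards the tongue. The dial is a grey plastic disc, 100 mm across, with one straight finger slot through its middle, 40 mm wide, 92 mm long (ends closed by the 4 mm rim), 18 mm deep
- left_dial_tongue (a point): tip of the left dial's steel locking tongue, at its top, 84 mm from the dial's axis and 88 mm above the bench. The tongue is 22 mm wide and 7 mm thick and sticks out of the dial's rim in the direction of the slot
- right_dial (a joint): quarter-turn angle of the right cam dial, rad, clockwise from above: 0 = open (slot and tongue point to the casing's +y, along the panel's free edge), 1.571 = locked at its end stop (slot and tongue point to the casing's +x, tongue over the panel). Starts at 0 to 0.35. It turns stiffly (0.12 N m: about 5 N at 26 mm from the axis) and stays where it is left
- right_dial_top (a point): on the axis of the right dial, level with its top face, 94 mm above the bench, at (-105, -90) mm in the casing's frame; turns with the dial, y axis along the slot towards the tongue. The dial is a grey plastic disc, 100 mm across, with one straight finger slot through its middle, 40 mm wide, 92 mm long (ends closed by the 4 mm rim), 18 mm deep
- right_dial_tongue (a point): tip of the right dial's steel locking tongue, at its top, 84 mm from the dial's axis and 88 mm above the bench. The tongue is 22 mm wide and 7 mm thick and sticks out of the dial's rim in the direction of the slot
- eraser: white eraser, 45 x 20 x 12 mm, lying on the casing's front deck to the right of the right dial; origin under its centre. Not to be moved
- stopper: black rubber stopper, 22 mm across and 24 mm high, standing on the casing's front deck between the dials; origin under its centre. Not to be moved
- beaker_a: glass beaker, 68 mm across, 85 mm high, standing on the bench left of the casing; origin under its centre. Not to be moved
- beaker_b: smaller glass beaker, 56 mm across, 70 mm high, on the bench left of the casing; origin under its centre. Not to be moved
- bottle: amber glass bottle, 54 mm across, 110 mm high, on the bench right of the casing; origin under its centre. Not to be moved
- spatula: steel spatula, 160 mm long, lying on the bench right of the casing; origin under its middle. Not to be moved
- jar: white plastic jar, 56 mm across, 65 mm high, on the bench right of the casing; origin under its centre. Not to be moved

How it is judged:
By the outcome, as a careful person would: the job done as asked, in the order asked, and still so for the second after the job is handed in, with the robot touching nothing.
It also fails if it takes over 64 s, if anything falls off the work surface, if the arm or the gripper's body presses on something with over 40 N, if the wrist force passes 120 N, or if a joint passes its speed limit or range.

## Working session

There is one attempt and no reset: what is moved stays moved. The work goes in short steps, Python scripts to look and compute and a tool call to move; the robot and the scene stay as the last step left them, time stands still between calls to the robot, and variables do not carry over. Pictures are saved under pics/ and viewed, and the job is handed in when it is done.

Besides the shell and the picture viewer there is one more tool, called after "Request:" by a JSON object that holds its "method" and its "body". move_arm: Moves the arm, as the interface text tells. Shift numbers are shares of 60 mm and turn numbers shares of 180 degrees, none past 1 either way. Its arguments: {"type":"object","properties":{"motion":{"type":"array"},"newtons":{"type":"number"}},"required":["motion"]}

```bash
mkdir -p pics
python3 - <<'E'
from cell import manip, eyes
import cv2
for n in ("scene","top","wrist"):
    p=eyes.camera_params(n); print(n,p)
    cv2.imwrite(f"pics/{n}0.png",eyes.read_camera(n)[:,:,::-1])
print(manip.sense(), manip.tcp_to_grasp)
E
```

```text
scene {'fx': 462.1219430204554, 'fy': 462.1219430204554, 'cx': 316.0898085256844, 'cy': 240.7195979069353, 'xyz': array([ 1.11346073, -0.2794676 ,  0.67177695]), 'rotation': array([0.32022653, 0.19262657, 0.48114862, 0.7929981 ])}
top {'fx': 457.78522008957714, 'fy': 457.78522008957714, 'cx': 320.4956506141418, 'cy': 232.6498784698517, 'xyz': array([0.45920531, 0.01202988, 0.90850921]), 'rotation': array([ 0.05732609, -0.07903483, -0.69575806,  0.7116094 ])}
wrist {'fx': 371.64829954431775, 'fy': 371.64829954431775, 'cx': 310.09388537971626, 'cy': 235.8583114869867, 'xyz': array([ 0.25748001, -0.5744099 ,  0.38444525]), 'rotation': array([-0.10356689,  0.07729807, -0.58733695,  0.7989582 ])}
{'time_s': 0.15, 'q': array([ 1.22651154,  0.4178449 , -0.01030848,  1.61402778,  0.00468004,
        1.11070647, -0.05299569]), 'qvel': array([-6.14693568e-04, -8.97974440e-04,  2.70439709e-05, -5.25006657e-04,
        1.57186325e-04,  1.43210912e-04,  1.00547279e-03]), 'effort': array([ 8.03849998e-04, -8.51534915e+01,  6.38812557e-01, -4.26133668e+01,
       -4.87812655e-02,  1.71868358e-02,  1.25249549e-04]), 'position': array([ 0.18627513, -0.59628911,  0.20496735]), 'tcp_rot': array([-0.69894646, -0.10697754,  0.69909036, -0.10631234]), 'force': array([-0.06120652,  0.45403583,  0.5838155 ]), 'moment': array([0.05446146, 0.01630107, 0.01720539]), 'finger_gap': 1.0019491036321322} 0.0188
```

View pics/scene0.png

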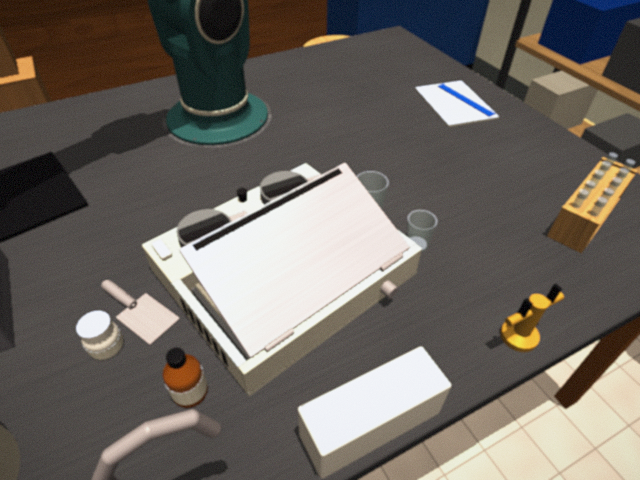

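View pics/top0.png

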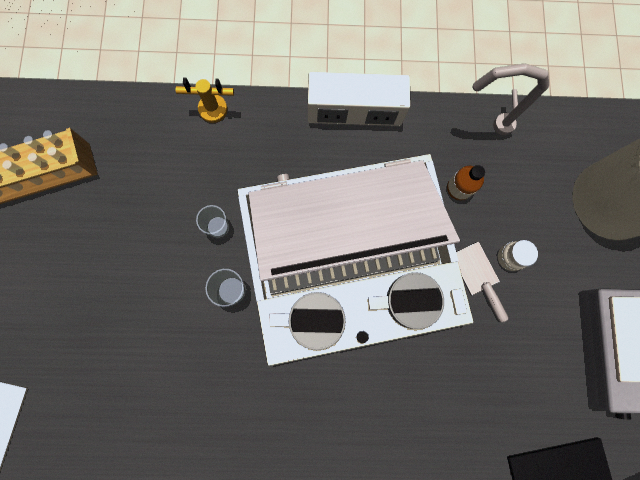

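View pics/wrist0.png

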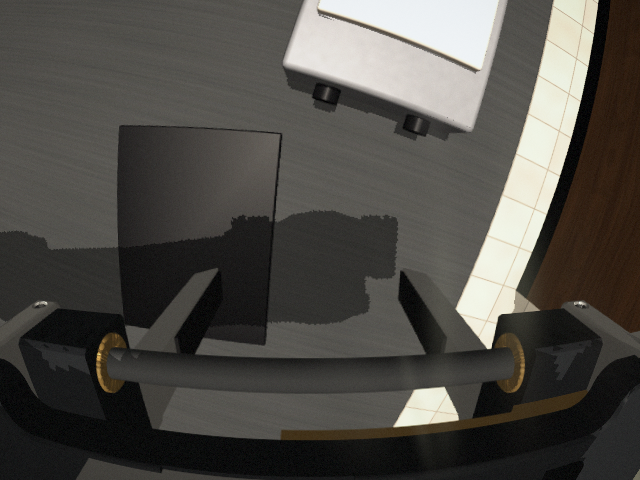

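The scene view shows the panel ajar with its hinge on the far side. In the top view the left dial is at about (317,320) and the right at (416,300), with the stopper at (362,337), the eraser at (459,302), and tongues at (278,320) and (377,303). I'll measure these next.

```bash
cat > h.py <<'E'
import numpy as np, cv2
from cell import manip, eyes
from scipy.spatial.transform import Rotation as R
def ray(p,u,v):
    d=np.array([(u-p['cx'])/p['fx'],-(v-p['cy'])/p['fy'],-1.]); return R.from_quat(p['rotation']).apply(d)
def onz(p,u,v,z):
    d=ray(p,u,v); o=p['xyz']; return o+d*(z-o[2])/d[2]
def proj(p,X):
    c=R.from_quat(p['rotation']).inv().apply(np.asarray(X)-p['xyz']); return np.array([p['cx']-p['fx']*c[...,0]/c[...,2],p['cy']+p['fy']*c[...,1]/c[...,2]])
E
python3 - <<'E'
from h import *
p=eyes.camera_params("top"); im=cv2.imread("pics/top0.png"); g=cv2.cvtColor(im,cv2.COLOR_BGR2GRAY)
c={}
for n,(u0,u1,v0,v1) in dict(left=(290,346,290,352),right=(387,444,270,330)).items():
    m=np.zeros_like(g); m[v0:v1,u0:u1]=(g[v0:v1,u0:u1]<60)*255
    cs=cv2.findContours(m,cv2.RETR_EXTERNAL,cv2.CHAIN_APPROX_NONE)[0]
    k=max(cs,key=cv2.contourArea); r=cv2.minAreaRect(k); print(n,r)
    b=cv2.boxPoints(r); 
    for z in (0.094,0.076):
        W=np.array([onz(p,*q,z)[:2] for q in b]); print(z,W.mean(0).round(4),W.round(4).tolist())
for q in [(268,365),(472,323),(431,155),(238,188)]: print('corner',onz(p,*q,.07)[:2].round(4))
for q in [(317,320.5),(416,300.5)]: print('disc',onz(p,*q,.094)[:2].round(4))
for q in [(270,320.5),(369.5,303.5)]: print('tong',onz(p,*q,.088)[:2].round(4))
cr=im[250:370,230:490]; cv2.imwrite("pics/c1.png",cv2.resize(cr,None,fx=3,fy=3,interpolation=cv2.INTER_CUBIC))
E
```

```text
left ((316.5149841308594, 320.44635009765625), (51.30559158325195, 22.370210647583008), 1.5481575727462769)
0.094 [ 0.4624 -0.0077] [[0.4436, 0.0371], [0.4819, 0.0373], [0.4813, -0.0529], [0.4429, -0.0522]]
0.076 [ 0.4625 -0.0081] [[0.4432, 0.0376], [0.4824, 0.0378], [0.4818, -0.0543], [0.4425, -0.0536]]
right ((416.00738525390625, 300.12078857421875), (22.141191482543945, 50.39237976074219), 86.53176879882812)
0.094 [ 0.5013 -0.1836] [[0.517, -0.1376], [0.5244, -0.228], [0.4854, -0.2292], [0.4783, -0.1396]]
0.076 [ 0.5022 -0.1879] [[0.5183, -0.1409], [0.5258, -0.2333], [0.486, -0.2345], [0.4788, -0.1429]]
corner [0.3837 0.0756]
corner [ 0.4634 -0.2909]
corner [ 0.7831 -0.2245]
corner [0.7056 0.1455]
disc [ 0.4623 -0.0085]
disc [ 0.5005 -0.1835]
tong [0.4607 0.0739]
tong [ 0.4938 -0.1014]
```

View pics/c1.png

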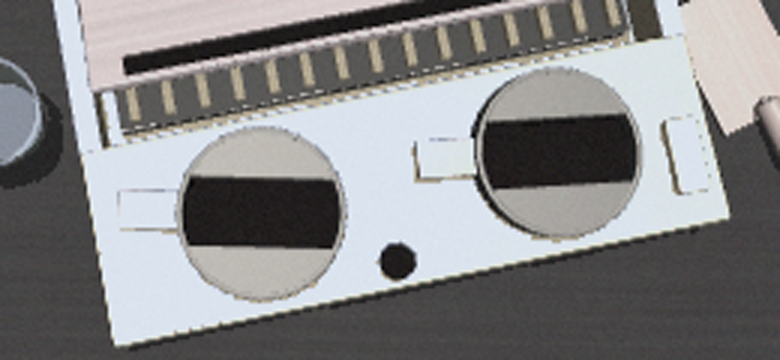

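```bash
cat >> h.py <<'E'
yaw=np.arctan2(.0797,.3665); O=np.array([.5841,-.0735])
ex=np.array([np.cos(yaw),np.sin(yaw)]); ey=np.array([-ex[1],ex[0]])
def C(x,y): return O+ex*x/1e3+ey*y/1e3
def down(deg): # tool x down, y at world heading deg
    a=np.radians(deg); y=np.array([np.cos(a),np.sin(a),0]); x=np.array([0,0,-1.]); return R.from_matrix(np.array([x,y,np.cross(x,y)]).T)
def togo(xy,z,deg):
    s=manip.sense(); r=R.from_quat(s['tcp_rot']); d=np.array([*xy,z])-s['position']
    t=(r.inv()*down(deg)).as_rotvec()
    yv=r.as_matrix()[:,1]
    print('t',round(s['time_s'],2),'pos',s['position'].round(4),'jaw',np.degrees(np.arctan2(yv[1],yv[0])).round(1),'down',r.as_matrix()[:,0].round(3),'F',s['force'].round(1),'gap',round(s['finger_gap'],3))
    print('shift(tool)/60:',(r.inv().apply(d)/.06).round(3),'after-turn axes:',(down(deg).inv().apply(d)/.06).round(3),'turn/180deg:',(t/np.pi).round(3),'q',s['q'].round(2))
E
python3 - <<'E'
from h import *
p=eyes.camera_params("top")
for th in np.arange(.3,.56,.05):
    print(th.round(2),proj(p,[[*C(150-195*np.cos(th)-8*np.sin(th),y),.07+.195*np.sin(th)+.008*np.cos(th)] for y in(170,-170)]).T.round(0).tolist())
print(C(-15,0)); togo(C(-20,0),.27,92); togo(C(-20,0),.27,-88)
E
```

```text
0.3 [[263.0, 290.0], [458.0, 252.0]]
0.35 [[262.0, 288.0], [459.0, 250.0]]
0.4 [[261.0, 286.0], [460.0, 247.0]]
0.45 [[260.0, 283.0], [462.0, 244.0]]
0.5 [[259.0, 280.0], [463.0, 241.0]]
0.55 [[258.0, 277.0], [464.0, 237.0]]
[ 0.56944257 -0.07668744]
t 0.15 pos [ 0.1863 -0.5963  0.205 ] jaw -72.7 down [-0.     0.001 -1.   ] F [-0.1  0.5  0.6] gap 1.002
shift(tool)/60: [-1.078 -6.37  -8.595] after-turn axes: [-1.084  8.417  6.602] turn/180deg: [-0.915 -0.     0.   ] q [ 1.23  0.42 -0.01  1.61  0.    1.11 -0.05]
t 0.15 pos [ 0.1863 -0.5963  0.205 ] jaw -72.7 down [-0.     0.001 -1.   ] F [-0.1  0.5  0.6] gap 1.002
shift(tool)/60: [-1.078 -6.37  -8.595] after-turn axes: [-1.084 -8.417 -6.602] turn/180deg: [0.085 0.    0.   ] q [ 1.23  0.42 -0.01  1.61  0.    1.11 -0.05]
```

Request:
{"method": "move_arm", "body": {"motion": [[[-0.5,-0.2,-0.3,0,0,0,0],[-0.5,-0.4,-0.5,0,0,0,0],[-0.1,-0.5,-0.7,0,0,0,0],[0,-0.5,-0.7,0,0,0,0],[0,-0.5,-0.7,0,0,0,0],[0,-0.5,-0.7,0,0,0,0],[0,-0.5,-0.7,0,0,0,0],[0,-0.5,-0.7,0,0,0,0]]], "newtons": 20}}

```text
time_s: 1.15
position: [0.409, -0.2994, 0.2714]
tcp_rot: [-0.699, -0.107, 0.699, -0.107]
force: [0.2, -0.5, 0.4]
finger_gap: 0.184
```

```bash
python3 -c "
from h import *
togo(C(-20,0),.2,-72.7)"
```

```text
t 1.15 pos [ 0.409  -0.2994  0.2714] jaw -72.7 down [-0. -0. -1.] F [ 0.2 -0.5  0.4] gap 0.184
shift(tool)/60: [ 1.19  -2.754 -3.576] after-turn axes: [ 1.191 -2.757 -3.574] turn/180deg: [ 0.  0. -0.] q [ 0.78  0.15 -0.23  1.81  0.04  1.18 -0.73]
```

Request:
{"method": "move_arm", "body": {"motion": [[[0,-0.5,-0.7,0,0,0,0],[0,-0.5,-0.7,0,0,0,0],[0,-0.5,-0.7,0,0,0,0],[0,-0.5,-0.7,0,0,0,0],[0,-0.5,-0.6,0,0,0,0],[0,-0.26,-0.18,0,0,0,0],[0.6,0,0,0,0,0,0],[0.6,0,0,0,0,0,0]]]}}

```text
time_s: 2.15
position: [0.5636, -0.0793, 0.1986]
tcp_rot: [0.699, 0.106, -0.699, 0.107]
force: [-0.1, -1.5, -0.1]
finger_gap: 0.005
```

```bash
python3 -c "
from h import *
togo(C(-20,0),.078,-72.7)
cv2.imwrite('pics/s1.png',eyes.read_camera('scene')[:,:,::-1])"
```

```text
t 2.15 pos [ 0.5636 -0.0793  0.1986] jaw -72.7 down [ 0. -0. -1.] F [-0.1 -1.5 -0.1] gap 0.005
shift(tool)/60: [ 2.01  -0.021 -0.022] after-turn axes: [ 2.01  -0.02  -0.022] turn/180deg: [ 0. -0. -0.] q [ 0.41  0.35 -0.4   1.75  0.15  1.07 -1.31]
```

View pics/s1.png

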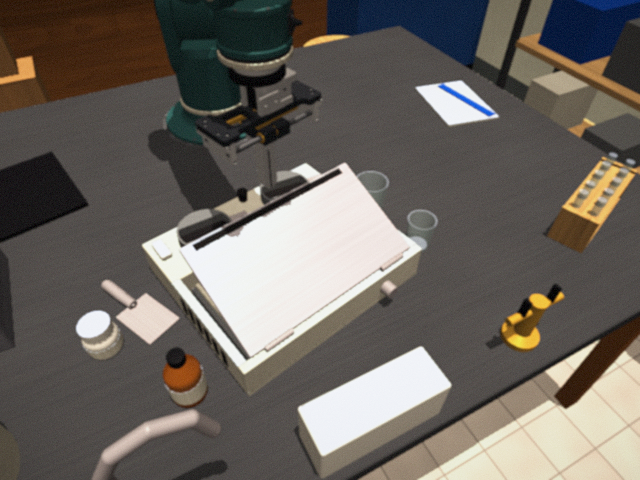

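The panel is open by about 0.53 rad, so its edge is near x=-22 mm in the casing frame. I'll shift inward before pressing.

Request:
{"method": "move_arm", "body": {"motion": [[[0,0.05,-0.6,0,0,0,0],[0.3,0,0,0,0,0,0],[0.25,0,0,0,0,0,0],[0.2,0,0,0,0,0,0],[0.2,0,0,0,0,0,0],[0.2,0,0,0,0,0,0],[0.2,0,0,0,0,0,0],[0.2,0,0,0,0,0,0]]]}}

```text
time_s: 3.2
position: [0.5992, -0.071, 0.1057]
tcp_rot: [-0.699, -0.107, 0.699, -0.107]
force: [-1.5, -0.7, 2.9]
finger_gap: 0.004
```

```bash
python3 -c "
from h import *
togo(C(-25,0),.078,-72.7)
cv2.imwrite('pics/s2.png',eyes.read_camera('scene')[:,:,::-1])"
```

```text
t 3.2 pos [ 0.5992 -0.071   0.1057] jaw -72.7 down [-0. -0. -1.] F [-1.5 -0.7  2.9] gap 0.004
shift(tool)/60: [ 0.462 -0.071  0.668] after-turn axes: [ 0.462 -0.071  0.668] turn/180deg: [0. 0. 0.] q [ 0.35  0.52 -0.37  1.75  0.23  0.92 -1.38]
```

View pics/s2.png

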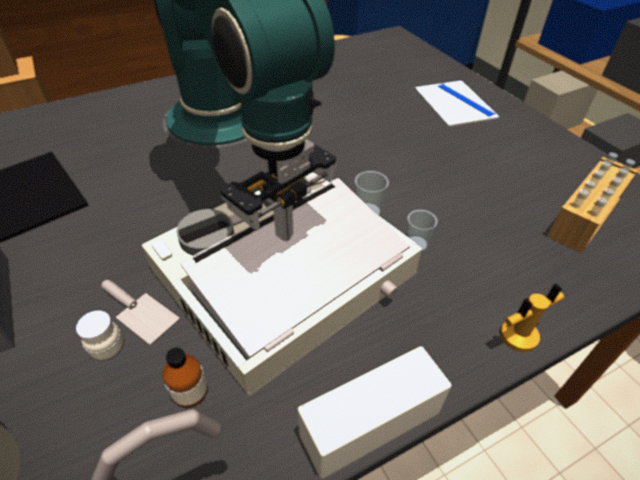

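Request:
{"method": "move_arm", "body": {"motion": [[[-0.5,0,0,0,0,0,0],[0,-0.05,0.6,0,0,0,0],[0.4,0,0,0,0,0,0],[0.2,0,0,0,0,0,0],[0.15,0,0,0,0,0,0],[0.1,0,0,0,0,0,0],[0.06,0,0,0,0,0,0],[0.05,0,0,0,0,0,0]]]}}

```text
time_s: 4.25
position: [0.5641, -0.0787, 0.0788]
tcp_rot: [0.699, 0.107, -0.699, 0.107]
force: [-0.8, -0.7, 1.9]
finger_gap: 0.004
```

Request:
{"method": "move_arm", "body": {"motion": [[[0.03,0,0,0,0,0,0],[0.03,0,0,0,0,0,0],[0,0,0,0,0,0,0]]]}}

```text
time_s: 4.62
position: [0.5643, -0.0787, 0.0778]
tcp_rot: [0.699, 0.106, -0.699, 0.107]
force: [-19.2, 1.6, 46.3]
finger_gap: 0.008
```

Panel bottomed out: tip height 77.8 mm, force up to 46 N. Next I lift, turn the jaw to 91° and go over the left dial.

Request:
{"method": "move_arm", "body": {"motion": [[[-0.4,0,0,0,0,0,0],[-0.8,0,0,-0.055,0,0,0],[-0.5,0,0,-0.055,0,0,0],[0,0,0,-0.055,0,0,0],[0,0,0,-0.055,0,0,0],[0,0,0,-0.055,0,0,0],[0,0,0,-0.055,0,0,0],[0,0,0,-0.055,0,0,0]]]}}

```text
time_s: 5.62
position: [0.5642, -0.0788, 0.1774]
tcp_rot: [0.513, 0.486, -0.513, 0.487]
force: [-0.8, -0.9, -0.2]
finger_gap: 0.003
```

Request:
{"method": "move_arm", "body": {"motion": [[[0,0,0,-0.055,0,0,0],[0,0,0,-0.055,0,0,0],[0,0,0,-0.055,0,0,0],[0,0,0,-0.055,0,0,0],[0,0,0,-0.055,0,0,0],[0,0,0,-0.055,0,0,0],[0,0,0,-0.055,0,0,0],[0,0,0,-0.055,0,0,0]]]}}

```text
time_s: 6.62
position: [0.5642, -0.0789, 0.1774]
tcp_rot: [0.085, 0.702, -0.085, 0.702]
force: [0.8, 0.3, -0.3]
finger_gap: 0.007
```

```bash
python3 -c "
from h import *
a=np.radians(91)
togo(C(-105,90)+.026*np.array([np.cos(a),np.sin(a)]),.12,91)
cv2.imwrite('pics/s3.png',eyes.read_camera('scene')[:,:,::-1])"
```

```text
t 6.62 pos [ 0.5642 -0.0789  0.1774] jaw 76.2 down [ 0.001 -0.    -1.   ] F [ 0.8  0.3 -0.3] gap 0.007
shift(tool)/60: [ 0.956  1.162 -2.042] after-turn axes: [ 0.957  1.646 -1.675] turn/180deg: [-0.082  0.     0.   ] q [ 0.8   0.51 -0.94  1.76  0.46  1.11  1.03]
```

View pics/s3.png

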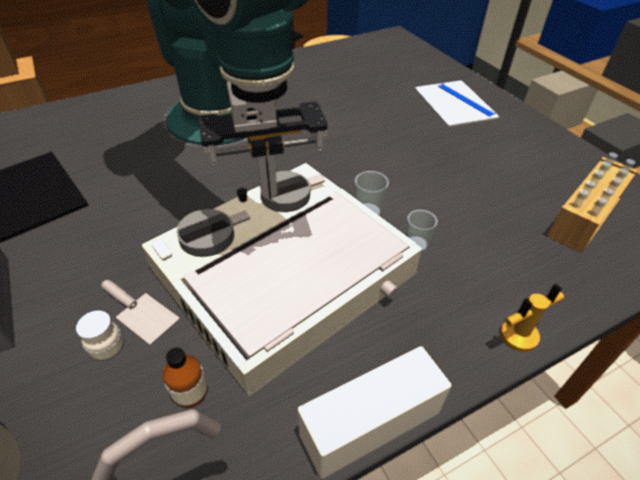

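The panel now lies flat, with both dials visible behind the black edge seal. I'll move above the left slot.

Request:
{"method": "move_arm", "body": {"motion": [[[0,0,0,-0.041,0,0,0],[0,0,0,-0.041,0,0,0],[0,0.4,-0.4,0,0,0,0],[0,0.4,-0.4,0,0,0,0],[0,0.4,-0.4,0,0,0,0],[0,0.4,-0.4,0,0,0,0],[0.4,0.05,-0.08,0,0,0,0],[0.5,0,0,0,0,0,0]]]}}

```text
time_s: 7.68
position: [0.4624, 0.019, 0.1232]
tcp_rot: [-0.003, 0.706, 0.002, 0.708]
force: [0.4, -0.5, -0.2]
finger_gap: 0.004
```

```bash
python3 -c "
from h import *
a=np.radians(91)
togo(C(-105,90)+.026*np.array([np.cos(a),np.sin(a)]),.083,91)
cv2.imwrite('pics/s4.png',eyes.read_camera('scene')[100:300,150:450,::-1].repeat(2,0).repeat(2,1))
cv2.imwrite('pics/w4.png',eyes.read_camera('wrist')[:,:,::-1])"
```

```text
t 7.67 pos [0.4624 0.019  0.1232] jaw 90.4 down [ 0.002 -0.001 -1.   ] F [ 0.4 -0.5 -0.2] gap 0.004
shift(tool)/60: [ 0.67  -0.015 -0.009] after-turn axes: [ 0.67  -0.015 -0.008] turn/180deg: [-0.003  0.001  0.   ] q [ 0.78  0.42 -1.05  2.06  0.46  0.92  1.05]
```

View pics/s4.png

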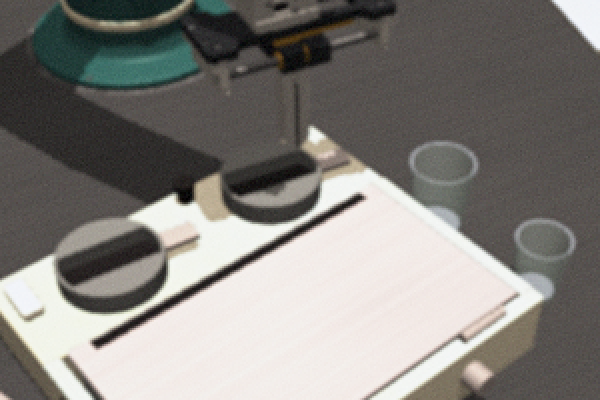

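View pics/w4.png

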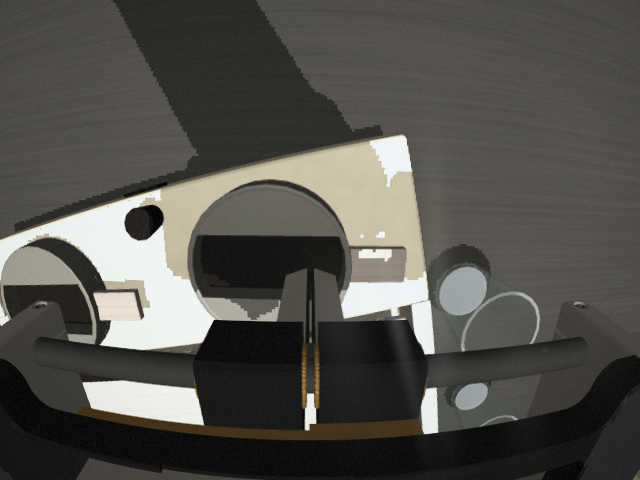

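Request:
{"method": "move_arm", "body": {"motion": [[[0.3,0,0,0,0,0,0],[0.2,0,0,0,0,0,0],[0.1,0,0,0,0,0,0],[0.06,0,0,0,0,0,0],[0,0,0,0,0,0,0]]]}}

```text
time_s: 8.4
position: [0.4622, 0.0192, 0.0837]
tcp_rot: [-0.004, 0.707, 0.004, 0.707]
force: [0.7, -0.5, 0.3]
finger_gap: 0.006
```

Request:
{"method": "move_arm", "body": {"motion": [[[0,0,0.1,0,0,0,0],[0,0,0.1,0,0,0,0],[0,-0.019,0.037,0.0278,0,0,0],[0,-0.019,0.037,0.0278,0,0,0],[0,-0.019,0.037,0.0278,0,0,0],[0,-0.019,0.037,0.0278,0,0,0]]]}}

```text
time_s: 9.15
position: [0.4808, 0.0136, 0.0832]
tcp_rot: [0.12, 0.698, -0.121, 0.696]
force: [-13.5, 0.9, 3.3]
finger_gap: 0.005
```

```bash
cat >> h.py <<'E'
def dial(cx,cy):
    s=manip.sense(); m=R.from_quat(s['tcp_rot']).as_matrix(); v=s['position'][:2]-C(cx,cy)
    print('t',round(s['time_s'],2),'jaw deg',np.degrees(np.arctan2(m[1,1],m[0,1])).round(1),'tip rel axis along jaw/ahead mm',(v@m[:2,1]*1e3).round(1),(v@m[:2,2]*1e3).round(1),'z',s['position'][2].round(4),'F tool',(m.T@s['force']).round(1),'Mz',s['moment'].round(2),'q',s['q'].round(2))
E
python3 -c "
from h import *
dial(-105,90)
cv2.imwrite('pics/t5.png',cv2.resize(eyes.read_camera('scene')[100:300,150:450,::-1],None,fx=2.5,fy=2.5))"
```

```text
t 9.15 jaw deg 70.4 tip rel axis along jaw/ahead mm 26.4 10.2 z 0.0832 F tool [ -3.3  -3.6 -13. ] Mz [ 0.23  2.83 -0.12] q [ 0.64  0.48 -0.89  2.04  0.5   0.85  0.7 ]
```

View pics/t5.png

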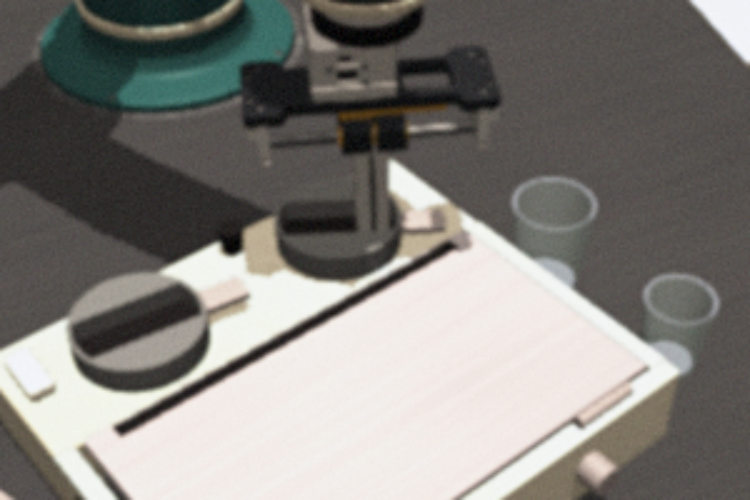

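The left dial is turning with the tip in its slot. I'll continue.

Request:
{"method": "move_arm", "body": {"motion": [[[0,-0.019,0.037,0.0278,0,0,0],[0,-0.019,0.037,0.0278,0,0,0],[0,-0.019,0.037,0.0278,0,0,0],[0,-0.019,0.037,0.0278,0,0,0],[0,-0.019,0.037,0.0278,0,0,0],[0,-0.019,0.037,0.0278,0,0,0],[0,-0.019,0.037,0.0278,0,0,0],[0,-0.019,0.037,0.0278,0,0,0]]]}}

```text
time_s: 10.2
position: [0.4895, -0.0028, 0.0833]
tcp_rot: [0.351, 0.615, -0.351, 0.613]
force: [-11.0, 7.2, 3.2]
finger_gap: 0.002
```

```bash
python3 -c "
from h import *
dial(-105,90)"
```

```text
t 10.2 jaw deg 30.4 tip rel axis along jaw/ahead mm 25.9 9.4 z 0.0833 F tool [ -3.2  -5.9 -11.8] Mz [ 1.8   2.44 -0.13] q [ 0.55  0.44 -0.72  2.03  0.39  0.82  0.13]
```

Request:
{"method": "move_arm", "body": {"motion": [[[0,-0.019,0.037,0.0278,0,0,0],[0,-0.019,0.037,0.0278,0,0,0],[0,-0.019,0.037,0.0278,0,0,0],[0,-0.012,0.022,0.0167,0,0,0],[0,0,0.02,0,0,0,0]]]}}

```text
time_s: 10.82
position: [0.4896, -0.0115, 0.0833]
tcp_rot: [0.442, 0.553, -0.442, 0.551]
force: [-8.3, 19.3, -0.9]
finger_gap: 0.004
```

```bash
python3 -c "
from h import *
dial(-105,90)
cv2.imwrite('pics/t6.png',cv2.resize(eyes.read_camera('scene')[100:300,150:450,::-1],None,fx=2.5,fy=2.5))"
```

```text
t 10.82 jaw deg 12.6 tip rel axis along jaw/ahead mm 25.7 9.5 z 0.0833 F tool [  1.   -3.9 -20.6] Mz [ 4.61  2.07 -0.09] q [ 0.51  0.42 -0.65  2.03  0.35  0.8  -0.13]
```

View pics/t6.png

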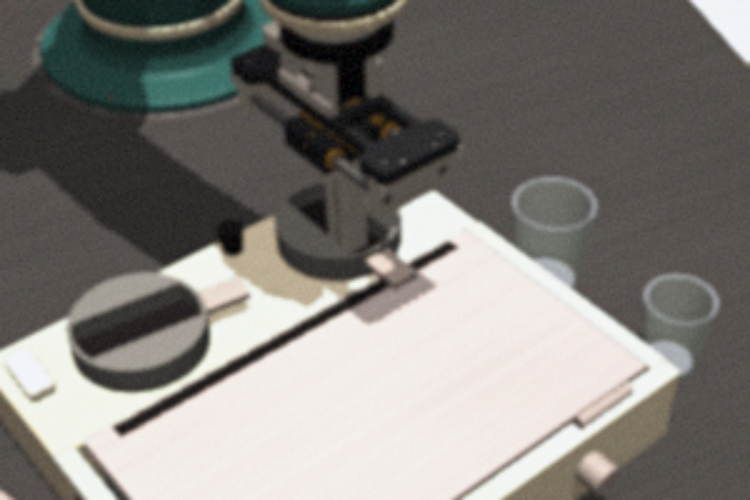

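The tongue lies over the panel. I'll press a little further to confirm the stop.

Request:
{"method": "move_arm", "body": {"motion": [[[0,0,0.03,0,0,0,0],[0,0,0.03,0,0,0,0],[0,0,0,0,0,0,0]]]}}

```text
time_s: 11.25
position: [0.4896, -0.0119, 0.0832]
tcp_rot: [0.442, 0.555, -0.44, 0.55]
force: [-14.3, 33.9, 5.5]
finger_gap: 0.009
```

```bash
python3 -c "
from h import *
dial(-105,90)"
```

```text
t 11.25 jaw deg 12.8 tip rel axis along jaw/ahead mm 25.7 9.9 z 0.0832 F tool [ -5.3  -6.4 -36.3] Mz [ 8.14  3.39 -0.15] q [ 0.51  0.42 -0.65  2.03  0.34  0.8  -0.12]
```

Firmly at the stop (0.4 mm of motion for 36 N). Backing off, lifting and turning back toward 94.5°.

Request:
{"method": "move_arm", "body": {"motion": [[[0,0,-0.2,0,0,0,0],[-0.6,0,0,0,0,0,0],[-0.8,0,0,-0.05,0,0,0],[0,0,0,-0.055,0,0,0],[0,0,0,-0.055,0,0,0],[0,0,0,-0.055,0,0,0],[0,0,0,-0.055,0,0,0],[0,0,0,-0.055,0,0,0]]]}}

```text
time_s: 12.25
position: [0.4892, -0.0059, 0.1679]
tcp_rot: [0.115, 0.698, -0.115, 0.698]
force: [-0.7, -0.0, -0.5]
finger_gap: 0.009
```

Request:
{"method": "move_arm", "body": {"motion": [[[0,0,0,-0.055,0,0,0],[0,0,0,-0.055,0,0,0],[0,0,0,-0.02,0,0,0]]]}}

```text
time_s: 12.62
position: [0.4892, -0.0059, 0.1679]
tcp_rot: [-0.029, 0.706, 0.029, 0.707]
force: [0.1, -0.5, 0.0]
finger_gap: 0.005
```

```bash
python3 -c "
from h import *
a=np.radians(94.5)
togo(C(-105,-90)+.026*np.array([np.cos(a),np.sin(a)]),.083,94.5)
cv2.imwrite('pics/t7.png',eyes.read_camera('top')[:,:,::-1])"
```

```text
t 12.62 pos [ 0.4892 -0.0059  0.1679] jaw 94.6 down [ 0.  0. -1.] F [ 0.1 -0.5  0. ] gap 0.005
shift(tool)/60: [ 1.414 -2.536 -0.05 ] after-turn axes: [ 1.414 -2.536 -0.043] turn/180deg: [ 0.001  0.    -0.   ] q [ 0.8   0.37 -1.01  1.96  0.37  1.01  1.26]
```

View pics/t7.png

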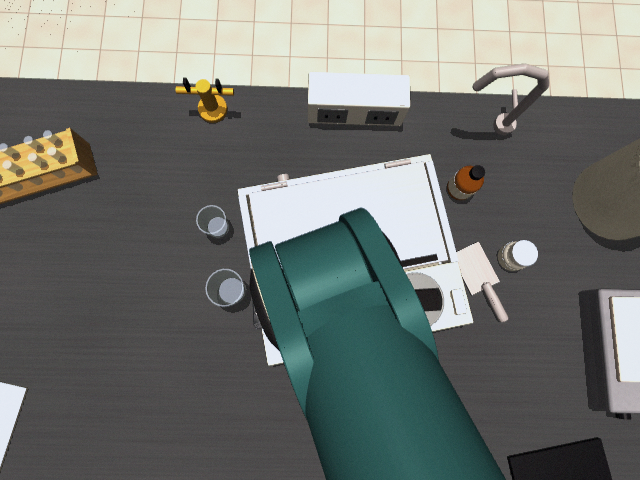

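Request:
{"method": "move_arm", "body": {"motion": [[[0,-0.5,-0.01,0,0,0,0],[0,-0.6,-0.01,0,0,0,0],[0,-0.6,-0.01,0,0,0,0],[0,-0.6,-0.01,0,0,0,0],[0,-0.24,-0.01,0,0,0,0],[0.5,0,0,0,0,0,0],[0.3,0,0,0,0,0,0],[0,0,0,0,0,0,0]]]}}

```text
time_s: 13.68
position: [0.4972, -0.1571, 0.1189]
tcp_rot: [-0.027, 0.707, 0.028, 0.706]
force: [-0.4, 0.4, 0.1]
finger_gap: 0.007
```

```bash
python3 -c "
from h import *
a=np.radians(94.5)
togo(C(-105,-90)+.026*np.array([np.cos(a),np.sin(a)]),.083,94.5)
cv2.imwrite('pics/w8.png',eyes.read_camera('wrist')[:,:,::-1])"
```

```text
t 13.68 pos [ 0.4972 -0.1571  0.1189] jaw 94.5 down [-0.002  0.001 -1.   ] F [-0.4  0.4  0.1] gap 0.007
shift(tool)/60: [ 0.598 -0.016  0.023] after-turn axes: [ 0.598 -0.015  0.022] turn/180deg: [-0. -0. -0.] q [ 0.97  0.49 -0.9   1.93  0.47  0.95  1.49]
```

View pics/w8.png

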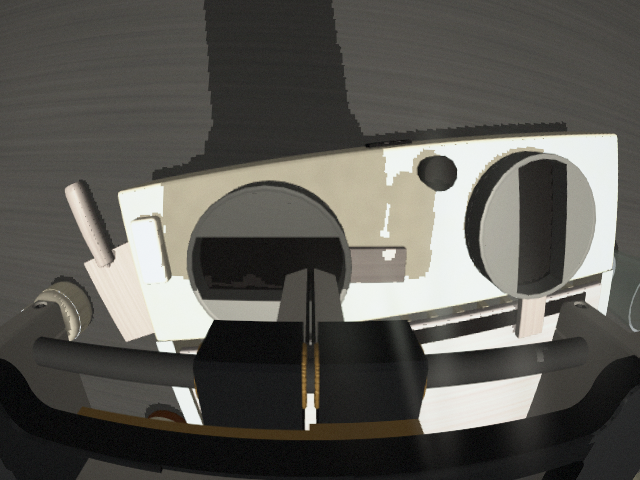

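The wrist view shows the tip at (312,268) over the right slot, and the left tongue at (530,315) over the panel.

Request:
{"method": "move_arm", "body": {"motion": [[[0.25,0,0.01,0,0,0,0],[0.2,0,0.01,0,0,0,0],[0.1,0,0,0,0,0,0],[0.04,0,0,0,0,0,0],[0,0,0,0,0,0,0]]]}}

```text
time_s: 14.35
position: [0.4988, -0.1578, 0.0843]
tcp_rot: [-0.027, 0.707, 0.027, 0.707]
force: [-0.2, 0.3, -0.2]
finger_gap: 0.002
```

Request:
{"method": "move_arm", "body": {"motion": [[[0,0,0.1,0,0,0,0],[0,0,0.1,0,0,0,0],[0,-0.019,0.037,0.0278,0,0,0],[0,-0.019,0.037,0.0278,0,0,0],[0,-0.019,0.037,0.0278,0,0,0],[0,-0.019,0.037,0.0278,0,0,0],[0,-0.019,0.037,0.0278,0,0,0],[0,-0.019,0.037,0.0278,0,0,0]]]}}

```text
time_s: 15.35
position: [0.5208, -0.1657, 0.0838]
tcp_rot: [0.157, 0.691, -0.158, 0.688]
force: [-17.3, 1.1, 11.2]
finger_gap: 0.005
```

```bash
python3 -c "
from h import *
dial(-105,-90)"
```

```text
t 15.35 jaw deg 64.2 tip rel axis along jaw/ahead mm 25.1 10.3 z 0.0838 F tool [-11.1  -6.5 -16.1] Mz [ 0.19  4.06 -0.18] q [ 0.82  0.54 -0.73  1.89  0.45  0.89  0.99]
```

Request:
{"method": "move_arm", "body": {"motion": [[[0,-0.019,0.037,0.0278,0,0,0],[0,-0.019,0.037,0.0278,0,0,0],[0,-0.019,0.037,0.0278,0,0,0],[0,-0.019,0.037,0.0278,0,0,0],[0,-0.019,0.037,0.0278,0,0,0],[0,-0.019,0.037,0.0278,0,0,0],[0,-0.019,0.037,0.0278,0,0,0],[0,-0.019,0.037,0.0278,0,0,0]]]}}

```text
time_s: 16.35
position: [0.5274, -0.1822, 0.0837]
tcp_rot: [0.383, 0.596, -0.384, 0.592]
force: [-15.9, 9.7, 9.0]
finger_gap: 0.004
```

```bash
python3 -c "
from h import *
dial(-105,-90)"
```

```text
t 16.35 jaw deg 24.3 tip rel axis along jaw/ahead mm 25.1 9.6 z 0.0837 F tool [ -8.9 -10.6 -15.4] Mz [ 2.44  3.84 -0.18] q [ 0.72  0.51 -0.56  1.86  0.35  0.87  0.41]
```

Request:
{"method": "move_arm", "body": {"motion": [[[0,-0.019,0.037,0.0278,0,0,0],[0,-0.019,0.037,0.0278,0,0,0],[0,-0.008,0.015,0.01,0,0,0],[0,0,0.02,0,0,0,0],[0,0,0.03,0,0,0,0],[0,0,0,0,0,0,0]]]}}

```text
time_s: 17.1
position: [0.5273, -0.1878, 0.0835]
tcp_rot: [0.441, 0.555, -0.441, 0.549]
force: [-19.5, 27.4, 14.5]
finger_gap: 0.006
```

```bash
python3 -c "
from h import *
dial(-105,-90)"
```

```text
t 17.1 jaw deg 12.8 tip rel axis along jaw/ahead mm 25.1 9.8 z 0.0835 F tool [-14.2 -13.  -31.2] Mz [ 6.27  4.55 -0.19] q [ 0.7   0.51 -0.52  1.86  0.31  0.87  0.25]
```

Request:
{"method": "move_arm", "body": {"motion": [[[0,0,0.03,0,0,0,0],[0,0,0,0,0,0,0]]]}}

```text
time_s: 17.35
position: [0.5273, -0.188, 0.0834]
tcp_rot: [0.441, 0.556, -0.441, 0.549]
force: [-22.4, 35.5, 18.9]
finger_gap: 0.005
```

```bash
python3 -c "
from h import *
dial(-105,-90)"
```

```text
t 17.35 jaw deg 12.8 tip rel axis along jaw/ahead mm 25.1 10.0 z 0.0834 F tool [-18.4 -14.1 -39.7] Mz [ 8.26  5.5  -0.2 ] q [ 0.7   0.51 -0.52  1.86  0.31  0.87  0.25]
```

Both dials are at their stops. Retreating clear for a final look.

Request:
{"method": "move_arm", "body": {"motion": [[[0,0,-0.2,0,0,0,0],[-0.5,0,0,0,0,0,0],[-0.9,0,0,0,0,0,0],[-0.9,0,0,0,0,0,0],[-0.9,0,0,0,0,0,0],[-0.3,-0.4,0.6,0,0,0,0],[0,-0.5,0.7,0,0,0,0],[0,-0.5,0.7,0,0,0,0]]]}}

```text
time_s: 18.35
position: [0.471, -0.3197, 0.2949]
tcp_rot: [0.442, 0.551, -0.442, 0.552]
force: [0.5, 0.7, -0.0]
finger_gap: 0.006
```

Request:
{"method": "move_arm", "body": {"motion": [[[0,-0.5,0.7,0,0,0,0],[0,-0.5,0.7,0,0,0,0],[0,-0.5,0.7,0,0,0,0],[0,-0.5,0.7,0,0,0,0],[0,-0.3,0.4,0,0,0,0],[0,0,0,0,0,0,0],[0,0,0,0,0,0,0]]]}}

```text
time_s: 19.23
position: [0.3793, -0.535, 0.2943]
tcp_rot: [0.442, 0.552, -0.442, 0.552]
force: [0.8, 0.6, -0.3]
finger_gap: 0.007
```

```bash
python3 -c "
from h import *
print(manip.sense()['position'],manip.sense()['force'])
p=eyes.camera_params('top')
im=eyes.read_camera('top')[:,:,::-1]; cv2.imwrite('pics/t9.png',im)
cv2.imwrite('pics/s9.png',eyes.read_camera('scene')[:,:,::-1])
a=cv2.imread('pics/top0.png')
d=cv2.absdiff(a,np.ascontiguousarray(im)).max(2)
print({n:int((d[v0:v1,u0:u1]>40).sum()) for n,(u0,u1,v0,v1) in dict(eraser=(452,468,288,316),stopper=(354,371,329,346),ba=(204,246,268,310),bb=(194,232,204,242),bottle=(446,486,163,202),jarspat=(458,540,240,322)).items()})
for cy in(90,-90): print(proj(p,[*C(-21,cy),.088]).round(1))
"
```

```text
[ 0.37928644 -0.53500789  0.29429347] [ 0.81865256  0.64874319 -0.2990004 ]
{'eraser': 0, 'stopper': 0, 'ba': 0, 'bb': 0, 'bottle': 0, 'jarspat': 4}
[307.6 273.7]
[404.7 254.9]
```

View pics/t9.png

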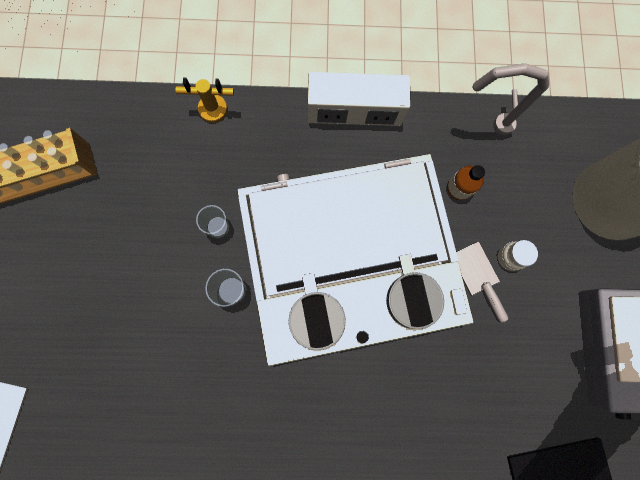

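View pics/s9.png

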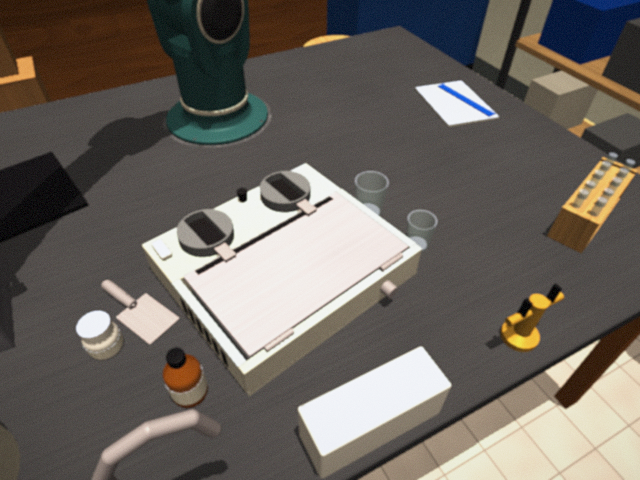

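Both tongues lie over the shut panel, with tips at about (309,275) and (405,255), close to the predicted pixels. One last slot-angle check before handing in.

```bash
python3 -c "
from h import *
p=eyes.camera_params('top'); g=cv2.imread('pics/t9.png',0)
for u0,u1,v0,v1 in((290,346,292,352),(387,444,272,330)):
    m=np.zeros_like(g); m[v0:v1,u0:u1]=(g[v0:v1,u0:u1]<60)*255
    k=max(cv2.findContours(m,0,1)[0],key=cv2.contourArea); b=cv2.boxPoints(cv2.minAreaRect(k))
    W=np.array([onz(p,*q,.094)[:2] for q in b]); e=[W[1]-W[0],W[2]-W[1]]; e=max(e,key=np.linalg.norm)
    print('slot minus case x, deg',(np.degrees(np.arctan2(e[1],e[0])-yaw)+90)%180-90)
"
```

```text
slot minus case x, deg 0.19259589096836294
slot minus case x, deg 0.0049417912398155295
```

```bash
python3 -c "
from cell import manip
print(manip.sign_off())"
```

```text
the job is handed in; nothing more can be done
None
```

The panel is shut and both dials are turned to their end stops, left first and then right. I handed the job in at about 19 s of the 64 s allowed; the hand-in gave no verdict.

- **Panel:** I pushed it down with closed fingertips until it bottomed out at 78 mm, pressing with about 46 N vertically at the end. My first approach was too close to the panel's edge, so I moved inward before touching it. The last pictures show it lying flat.
- **Dials:** Each dial stopped moving under about 36–40 N of fingertip push. In the last top view the slots were within 0.2° of the locked direction, and both tongue tips were within about 2 pixels of where they should be, over the panel.
- **Things around it:** Comparing the first and last top pictures showed no change at the eraser, stopper, beakers and bottle. Four pixels differed around the jar and spatula, which I took as noise. The arm is parked clear, with no contact force.

No check failed or disagreed.

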